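# Sweep the tumbling beads with the magnet wand and poise it over the chip jar

### The arm

A 7-joint arm with a two-finger parallel gripper is mounted at the origin on a cart in front of the work surface, level with it; the furniture and walls round the work are solid. World frame = base frame: x ahead of the robot, y to its left, z up, the work surface at z = 0. Lengths are in m, angles in degrees, forces in N, time in s.
With the tool pointing down it reaches from about 0.425 to 0.875 m from the base axis. Payload 4.7 kg.
Tool frame: the origin (TCP) lies between the finger pads; the fingertips stand 11 mm ahead of it and the grasp point (between the pads) lies 8 mm behind it (env.tcp_to_tips is the distance from the TCP to the fingertips, in m); z points along the fingers, y is the line along which they close (so a half turn about z gives the same grasp; the last joint's range is limited). The gripper opens to 87 mm and grips with 3 to 60 N. Pads are 19 mm wide; open, the fingers measure 117 mm over their backs; the gripper's body (75 mm by 190 mm) begins 51 mm behind the grasp point.
Start: joints at [-73.447, 18.392, -4.016, 83.108, 1.295, 78.541, -3.26], TCP at [0.176, 0.626, 0.234] pointing down, gripper open.
Joint ranges: [-163.93, 163.93], [-17.29, 119.83], [-79.2, 71.16], [3.27, 140.29], [-89.18, 269.18], [5.43, 117.66], [-154.24, 154.24]. Speed limits (degrees/s): [147.25, 147.25, 180, 180, 180, 180, 180].

### API

Orientations are given as [roll, pitch, yaw] about the fixed x, y, z axes, in that order (R = Rz(yaw) Ry(pitch) Rx(roll)).
In Python, from cell import env, viewer gives the robot as it stands.
- The arm moves only by the tool step_arm, never from a script. Its arguments are lists of equal length, an entry for each row: "delta_pos": the shift along the tool's x, y, z in units of 0.2 m (1.0 is 0.2 m), a list of three; "rot": the turn, a rotation vector about the tool's x, y, z in units of 1.5 rad (1.0 is 1.5 rad), a list of three; "gripper": the gripper command: -1 is shut, 1 is fully open, values between are in proportion. A call has 1 to 20 rows; each row is the pose to reach, as a shift and turn from the pose commanded when the call began, along the tool's axes at that moment; what a row does not reach only later rows make up. A row lasts 1/8 s, in which the tool goes at most 62.5 mm and 10.7 degrees, less where a joint would pass 70% of its speed; a pose out of reach is approached as far as the arm can. A call with a number of a shift or a turn outside -1 to 1 is refused whole. A call with a gripper value outside its range is refused whole. The fingers move at their own pace and stop on an object; "squeeze" is the grip in N (left out, the last holds). Time passes only in rows, so rows that repeat a pose let the fingers close. It gives the time, the measured TCP pose, the force, the opening and the grip force at its end, in the units of the state.
- env.get_obs(): the state, without advancing time (a new reading comes with each control period).
- viewer.read_camera(name): name is "scene" or "top" or "wrist"; returns a dict with "img" (400x640x3 uint8, red, green, blue), "fx", "fy", "cx", "cy" (pixels), "pose" (4x4, takes a point from camera to world coordinates). Camera axes: x right, y down, z forward; pixel columns grow to the right and rows downward; lengths in m; the calibration is good to about 2 mm. The wrist camera is an equidistant fisheye: a pixel r from the principal point sees the ray r / f radians off the axis. A picture is of the moment at which its call begins. There is no depth.
- env.sign_off(): hands the job in; it is judged then, once.
The state is a dict: "time_s": time; "qpos": joint angles; "joint_velocities": joint speeds; "effort": joint torques, N m; "tool_pos": TCP position; "tool_rot": TCP orientation; "force": force on the tool from outside, world axes, zero at the start; "wrist_torque": the same for the moment, N m; "grip_width": finger opening in m; "grasp_force": force on a finger pad.
Only numpy, scipy, OpenCV 4.12 (cv2) and the standard library are available. Lean on these libraries where they do the work, as an engineer would, in place of code of your own. Each camera call takes 0.05 s, during which the arm holds its last target. There are 200 camera calls.

### The job

Take the red-handled magnet wand out of its stand by the handle and, with its tip down among the ceramic beads in the blue pot, stir round the pot three full turns in wide circles to catch stray steel chips, without spilling a bead or shoving the pot about. Then lift the wand until its tip is higher than the bottles, carry it over the row of bottles without disturbing them, and bring it upright over the middle of the empty glass jar, its tip about a centimetre above the jar's mouth. Never touch the jar, and finish there, still holding the wand quite still in the gripper: do not put it down or let go.

Things in the scene. Friction and masses are not known exactly. Their poses are not given: they have to be found in the camera images.
- board: Fixed plywood work board, 195 x 590 mm, on which everything of the task stands; its top is 28 mm above the bench. Origin: under its middle, at bench height.
- wand_handle (a point): Middle of the handle of the magnetic pick-up wand (weight about 0.06 kg), which starts upright in its stand. The handle is a round red bar with black bands, 20 mm in diameter and 60 mm long (30 mm above and below this point; a 12 mm steel knob stands 5 mm higher on top of it), with a black guard disc of 26 mm just below it. Its z axis points up along the wand.
- wand_tip (a point): Working tip of the wand: the lower end of its thin steel shaft (8 mm in diameter), 134 mm below the middle of the handle on the wand's axis. Same axes as the handle.
- wand_stand: Fixed stand: dark round foot 68 mm in diameter with an upright aluminium tube, 26 mm wide at its mouth; top 74 mm above the board. The wand's shaft stands loosely (about 1.5 mm play) in the tube, its tip 14 mm above the board, so it must be drawn up 60 mm to come free. Origin under the middle of the foot, on the tube's axis.
- pot: Heavy blue open tumbling pot with straight walls, not fixed (0.75 to 1.2 kg): 94 mm outer diameter (100 mm at the rim), 84 mm inside, 50 mm tall, its flat inner floor 6 mm above the board. A tip that circles 20 to 28 mm from the centre pushes the beads round with it. It stands left or right of the row of bottles. Origin: middle of its underside, z up.
- jar_mouth (a point): Centre of the mouth of the empty clear glass jar (44 mm in diameter, 60 mm tall, light, 0.11 kg, open at the top), level with its rim, 60 mm above the board, z up. It stands on the other side of the row from the pot.
- chip_jar: The same jar; origin in the middle of its underside, z up.
- bead_0_center (a point): Centre of a white ceramic tumbling bead, a ball 18 mm in diameter (12 g), loose on the floor of the pot; its top is 24 mm above the board.
- bead_1_center (a point): Centre of a brick-red ceramic tumbling bead, a ball 18 mm in diameter (12 g), loose on the floor of the pot; its top is 24 mm above the board.
- bead_2_center (a point): Centre of a white ceramic tumbling bead, a ball 18 mm in diameter (12 g), loose on the floor of the pot; its top is 24 mm above the board.
- bead_3_center (a point): Centre of a green ceramic tumbling bead, a ball 18 mm in diameter (12 g), loose on the floor of the pot; its top is 24 mm above the board.
- bead_4_center (a point): Centre of a white ceramic tumbling bead, a ball 18 mm in diameter (12 g), loose on the floor of the pot; its top is 24 mm above the board.
- bead_5_center (a point): Centre of a brick-red ceramic tumbling bead, a ball 18 mm in diameter (12 g), loose on the floor of the pot; its top is 24 mm above the board.
- row_key_oil: Bystander in the row of four bottles that runs away from the robot between pot and jar: cream dropper bottle with a white top, 43 mm across, 102 mm tall, loose. Origin: middle of its underside.
- row_slide_grease: Bystander in the row of four bottles that runs away from the robot between pot and jar: cream flat bottle with a bent white spout, 26 x 53 x 89 mm, loose. Origin: middle of its underside.
- row_needle_oiler_0: Bystander in the row of four bottles that runs away from the robot between pot and jar: small amber oiler with a yellow cap and a needle, 25 mm across, 92 mm tall, loose. Origin: middle of its underside.
- row_red_oiler: Bystander in the row of four bottles that runs away from the robot between pot and jar: small oiler with a red spout and red loop, 25 x 33 x 79 mm, loose. Origin: middle of its underside.
Not all that is in view belongs to the job. What is shaped like the chip_jar but turquoise is not meant.

How it is judged:
By the outcome, as a careful person would: the job done as asked, in the order asked, and still so for the second after the job is handed in, while the arm keeps its last pose, push and grip.
It also fails if it takes over 69 s, if anything falls off the work surface, if the arm or the gripper's body presses on something with over 40 N, if the wrist force passes 120 N, or if a joint passes its speed limit or range.

## Working session

There is one attempt and no reset: what is moved stays moved. The work goes in short steps, Python scripts to look and compute and a tool call to move; the robot and the scene stay as the last step left them, time stands still between calls to the robot, and variables do not carry over. Pictures are saved under pics/ and viewed, at most 10 in all, crops included, and the job is handed in when it is done.

Besides the shell and the picture viewer there is one more tool, called after "Call:" in YAML: its name, and indented under it one key for each argument. step_arm: Moves the arm, as the interface text tells. Shifts and turns lie within -1 to 1; 1 stands for 0.2 m of shift or 1.5 rad of turn. Its arguments: {"type":"object","properties":{"delta_pos":{"type":"array"},"rot":{"type":"array"},"gripper":{"type":"array"},"squeeze":{"type":"number"}},"required":["delta_pos","rot","gripper"]}

```bash
mkdir -p pics
cat > h.py <<'E'
import numpy as np,cv2
from cell import env,viewer
def save(n,f):
    c=viewer.read_camera(n); cv2.imwrite(f,c["img"][:,:,::-1]); np.savez(f[:-4]+".npz",**c); return c
def ray(c,u,v):
    p=c["pose"]; d=p[:3,:3]@np.array([(u-c["cx"])/c["fx"],(v-c["cy"])/c["fy"],1.]); return p[:3,3],d
def onz(c,u,v,z):
    o,d=ray(c,u,v); return o+d*(z-o[2])/d[2]
def proj(c,X):
    p=c["pose"]; q=p[:3,:3].T@(np.array(X)-p[:3,3]); return c["fx"]*q[0]/q[2]+c["cx"],c["fy"]*q[1]/q[2]+c["cy"]
E
python3 - <<'E'
from h import *
a=save("scene","pics/s0.png");b=save("top","pics/t0.png")
for c in(a,b):print(c["fx"],c["cx"],c["cy"],np.round(c["pose"],3).tolist())
o=env.get_obs();print({k:np.round(v,3) for k,v in o.items()})
E
```

```text
501.34272746111986 317.4854248950897 191.51319661818624 [[0.698, -0.457, 0.551, 0.006], [-0.716, -0.456, 0.53, -0.586], [0.009, -0.764, -0.645, 0.764], [0.0, 0.0, 0.0, 1.0]]
486.5637055938953 314.9492340519442 201.55187064949882 [[0.002, -0.983, 0.183, 0.308], [-1.0, -0.0, 0.007, -0.069], [-0.007, -0.183, -0.983, 1.202], [0.0, 0.0, 0.0, 1.0]]
{'time_s': np.float64(0.1), 'qpos': array([-73.447,  18.433,  -4.016,  83.169,   1.295,  78.54 ,  -3.258]), 'joint_velocities': array([-0.052, -0.041, -0.06 , -0.202,  0.07 ,  0.002,  0.009]), 'effort': array([-1.0000e-03, -4.9257e+01, -4.0600e-01, -3.1340e+01, -6.4000e-02,
        4.0000e-02,  0.0000e+00]), 'tool_pos': array([0.176, 0.625, 0.233]), 'tool_rot': array([-1.79903e+02,  5.00000e-03,  1.64259e+02]), 'force': array([0.039, 0.133, 0.099]), 'wrist_torque': array([-0.016,  0.008,  0.011]), 'grasp_force': np.float64(0.0), 'grip_width': np.float64(0.087)}
```

View pics/s0.png

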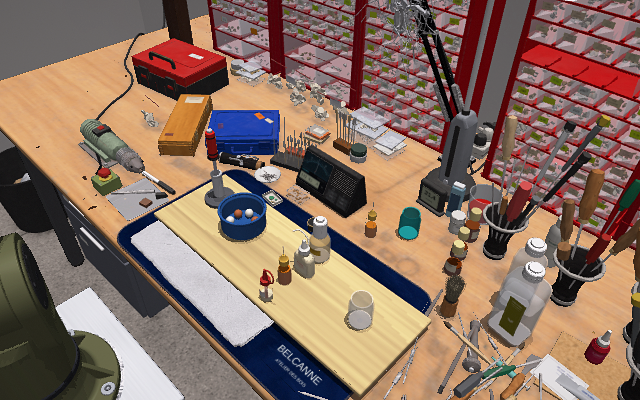

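View pics/t0.png

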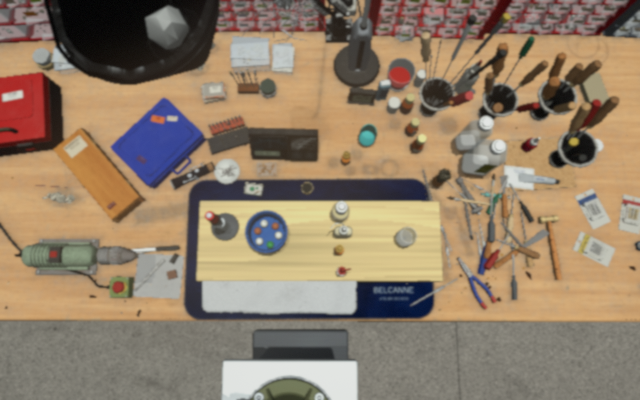

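The scene view shows the wand (red handle at 210,143; foot at 215,197), the pot at (242,215), the row of bottles from (266,285) to (318,240), and the jar on the board at (360,308). In the top view these are the wand (210,217), pot (267,232) and jar (405,237). There are two jar candidates: the clear one on the board (scene 360,308; top 405,237) and the turquoise one off the board (scene 409,223; top 367,135). The clear one fits the description. I'll confirm it and the wand in one crop and measure by masks.

Run:
```python
from h import *
S=dict(np.load("pics/s0.npz"));T=dict(np.load("pics/t0.npz"))
def cr(c,u0,v0,w,h,k):return cv2.resize(c["img"][v0:v0+h,u0:u0+w,::-1],None,fx=k,fy=k,interpolation=cv2.INTER_CUBIC)
A=cr(T,190,185,260,110,3)
B=np.hstack([cr(S,185,120,100,65,3),cr(S,330,280,80,65,3),cr(S,250,210,80,65,3)]);B=np.pad(B,((0,0),(0,780-B.shape[1]),(0,0))) if B.shape[1]<780 else B[:,:780]
cv2.imwrite("pics/c0.png",np.vstack([A,B]))
def comps(c,lo,hi,roi,mn=15):
    h=cv2.cvtColor(c["img"],cv2.COLOR_RGB2HSV);m=cv2.inRange(h,lo,hi)
    z=np.zeros_like(m);u0,v0,u1,v1=roi;z[v0:v1,u0:u1]=m[v0:v1,u0:u1]
    n,_,s,ce=cv2.connectedComponentsWithStats(z);return [(s[i].tolist(),ce[i].round(1).tolist()) for i in range(1,n) if s[i][4]>=mn]
print("red S",comps(S,(0,150,60),(8,255,255),(190,110,300,310)))
print("red T",comps(T,(0,120,60),(10,255,255),(195,190,360,290),5),comps(T,(170,120,60),(180,255,255),(195,190,360,290),5))
bl=((100,120,40),(125,255,255))
print("pot S",comps(S,*bl,(215,185,270,245)),"T",comps(T,*bl,(240,203,295,265)))
# pot circle in T
h=cv2.cvtColor(T["img"],cv2.COLOR_RGB2HSV);m=cv2.inRange(h,*bl);z=np.zeros_like(m);z[203:265,240:295]=m[203:265,240:295]
k=max(cv2.findContours(z,0,1)[0],key=cv2.contourArea)
e=cv2.fitEllipse(cv2.convexHull(k));print("pot ell",e, onz(T,*e[0],.078))
# board
bm=cv2.inRange(h,(15,60,120),(35,200,255));z=np.zeros_like(bm);z[197:284,193:448]=bm[197:284,193:448]
k=max(cv2.findContours(z,0,1)[0],key=cv2.contourArea);bx=cv2.boxPoints(cv2.minAreaRect(k));print("board",[onz(T,*p,.028).round(3) for p in bx])
```

```text
red S [([205, 130, 10, 8, 50], [209.4, 134.3]), ([206, 138, 11, 16, 136], [211.4, 145.8]), ([292, 147, 3, 8, 15], [292.9, 150.9]), ([209, 154, 9, 4, 18], [213.0, 155.9]), ([260, 269, 11, 17, 114], [265.1, 278.2])]
red T [([206, 211, 12, 12, 54], [212.9, 218.0]), ([273, 224, 4, 3, 5], [274.2, 224.6]), ([339, 267, 7, 7, 41], [342.0, 270.1])] []
pot S [([218, 185, 52, 55, 1898], [244.1, 212.6])] T [([257, 217, 28, 34, 327], [269.6, 235.7]), ([253, 220, 7, 8, 24], [256.3, 223.6]), ([279, 224, 6, 10, 27], [281.3, 228.7]), ([251, 231, 7, 11, 34], [253.1, 235.8])]
pot ell ((269.3323974609375, 234.34371948242188), (29.104639053344727, 34.118106842041016), 5.123879909515381) [0.44036592 0.04491949 0.078     ]
board [array([0.539, 0.233, 0.028]), array([ 0.539, -0.385,  0.028]), array([ 0.33 , -0.375,  0.028]), array([0.33 , 0.223, 0.028])]
```

View pics/c0.png

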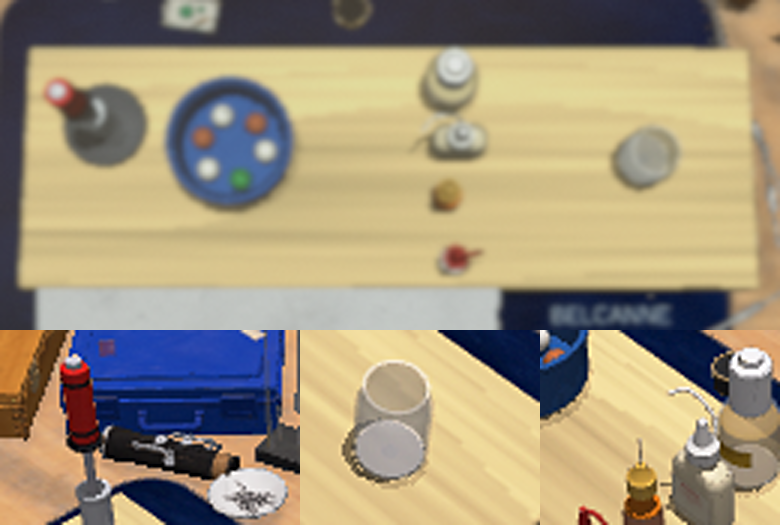

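The crop confirms it: the wand has a red handle with black bands and a steel knob at scene (209,129), and stands in its tube. The clear glass jar is open, with its mouth at scene (362,301) and top (408,236). Pot rim centre is at top (266.3,232.7), holding 6 beads. Next I turn these into positions across both views.

Run:
```python
from h import *
S=dict(np.load("pics/s0.npz"));T=dict(np.load("pics/t0.npz"))
def tri(a,b):
    (o1,d1),(o2,d2)=ray(S,*a),ray(T,*b);d1/=np.linalg.norm(d1);d2/=np.linalg.norm(d2)
    s=np.linalg.lstsq(np.c_[d1,-d2],o2-o1,rcond=None)[0];p,q=o1+s[0]*d1,o2+s[1]*d2
    return ((p+q)/2).round(4),np.linalg.norm(p-q).round(4)
print("knob",onz(S,209.3,129.3,.211),onz(T,209.3,213.7,.211),tri((209.3,129.3),(209.3,213.7)))
print("handle mid S",onz(S,211.4,145,.176),"tube S",onz(S,216,172.7,.102))
print("foot T",onz(T,225,226.7,.030))
print("pot rim T",onz(T,266.3,232.7,.078))
print("jar S",onz(S,362,301,.088),"T",onz(T,408.3,235.7,.088),tri((362,301),(408.3,235.7)),"base S",onz(S,360,320,.03),"T",onz(T,403.3,238.3,.03))
for n,u,v,z in [("key",455,68,.130),("slide",461,132,.117),("needle",446,195,.1),("red",455,258,.1)]:print(n,onz(T,u/3+190,v/3+185,z))
# pot rim in scene: ellipse of blue+beads hull upper; print reprojected rim residual
import math
P=onz(T,266.3,232.7,.078)
for c in (S,T):
    R=[proj(c,P+[.05*math.cos(t),.05*math.sin(t),0]) for t in np.arange(0,6.28,.05)];R=np.array(R);print("rim bbox",R.min(0).round(1),R.max(0).round(1))
for f,c in(("S",S),("T",T)):
    h=cv2.cvtColor(c["img"],cv2.COLOR_RGB2HSV);m=cv2.inRange(h,(100,90,30),(125,255,255))
    u,v=map(int,proj(c,P));r=m[v-35:v+50,u-40:u+40]; 
    for vv in (v-8,v,v+8):
        x=np.where(m[vv,u-32:u+33])[0];print(f,vv,x.min()+u-32,x.max()+u-32)
    y=np.where(m[v-28:v+40,u])[0];print(u,y.min()+v-28,y.max()+v-28)
```

```text
knob [0.46416229 0.15621946 0.211     ] [0.46744407 0.15636135 0.211     ] (array([0.4665, 0.1574, 0.2096]), np.float64(0.0027))
handle mid S [0.46131061 0.15280758 0.176     ] tube S [0.46344924 0.1550411  0.102     ]
foot T [0.46457649 0.15796797 0.03      ]
pot rim T [0.44419753 0.05204566 0.078     ]
jar S [ 0.43423633 -0.28018863  0.088     ] T [ 0.43636397 -0.27550397  0.088     ] (array([ 0.4376, -0.2771,  0.0818]), np.float64(0.0013)) base S [ 0.4373264  -0.27802453  0.03      ] T [ 0.43672841 -0.27398676  0.03      ]
key [ 0.4943187  -0.12104387  0.13      ]
slide [ 0.44798451 -0.1257579   0.117     ]
needle [ 0.40235236 -0.11490865  0.1       ]
red [ 0.35529848 -0.1213006   0.1       ]
rim bbox [215.7 192.3] [265.2 225.2]
rim bbox [244.8 211.5] [287.8 254.3]
S 200 222 265
S 208 218 265
S 216 219 265
240 180 239
T 224 248 284
T 232 247 285
T 240 248 284
266 212 251
```

Both views agree within 3 mm: wand (0.464, 0.155), pot (0.444, 0.052), jar (0.436, -0.277), and heights match the given sizes. Starting to move, turning to yaw 90 (tool x = +Y, tool y = +X) on the way.

Call:
step_arm:
  delta_pos:
    - [-1,-0.935,-0.33]
    - [-1,-0.935,-0.33]
    - [-1,-0.935,-0.33]
    - [-1,-0.935,-0.33]
    - [-1,-0.935,-0.33]
    - [-1,-0.935,-0.33]
    - [-1,-0.935,-0.33]
    - [-1,-0.935,-0.33]
  rot:
    - [0,0,0.864]
    - [0,0,0.864]
    - [0,0,0.864]
    - [0,0,0.864]
    - [0,0,0.864]
    - [0,0,0.864]
    - [0,0,0.864]
    - [0,0,0.864]
  gripper: [1,1,1,1,1,1,1,1]

```text
time_s: 1.1
tool_pos: [0.3181, 0.3911, 0.2993]
tool_rot: [-180.0, 0.0, 90.1]
force: [0.3, -0.6, 0.6]
grip_width: 0.0869
grasp_force: 0.0
```

Call:
step_arm:
  delta_pos:
    - [-1,0.73,0]
    - [-1,0.73,0]
    - [-1,0.73,0]
    - [-1,0.73,0]
    - [-1,0.73,0]
    - [-1,0.73,0]
  rot:
    - [0,0,0]
    - [0,0,0]
    - [0,0,0]
    - [0,0,0]
    - [0,0,0]
    - [0,0,0]
  gripper: [1,1,1,1,1,1]

```text
time_s: 1.85
tool_pos: [0.4637, 0.192, 0.2993]
tool_rot: [-180.0, -0.0, 90.1]
force: [0.1, 1.1, -0.8]
grip_width: 0.0868
grasp_force: 0.0
```

Call:
step_arm:
  delta_pos:
    - [-0.1,0,0]
    - [-0.185,0,0]
    - [-0.185,0,0]
    - [-0.185,0,0]
  rot:
    - [0,0,0]
    - [0,0,0]
    - [0,0,0]
    - [0,0,0]
  gripper: [1,1,1,1]

```text
time_s: 2.35
tool_pos: [0.464, 0.1547, 0.2997]
tool_rot: [180.0, -0.0, 90.0]
force: [-0.6, 0.6, 0.0]
grip_width: 0.087
grasp_force: 0.0
```

```bash
cat >> h.py <<'E'
def fray(c,u,v):
    x,y=(u-c["cx"])/c["fx"],(v-c["cy"])/c["fy"];r=np.hypot(x,y)+1e-9
    return c["pose"][:3,3],c["pose"][:3,:3]@np.array([x/r*np.sin(r),y/r*np.sin(r),np.cos(r)])
def fonz(c,u,v,z):
    o,d=fray(c,u,v);return o+d*(z-o[2])/d[2]
def fproj(c,X):
    q=c["pose"][:3,:3].T@(np.array(X)-c["pose"][:3,3]);s=np.hypot(q[0],q[1]);t=np.arctan2(s,q[2]);return c["fx"]*t*q[0]/s+c["cx"],c["fy"]*t*q[1]/s+c["cy"]
E
python3 - <<'E'
from h import *
c=save("wrist","pics/w0.png");print(c["fx"],np.round(c["pose"],3).tolist())
for X in [(.464,.155,.211),(.444,.052,.078)]:print(fproj(c,X))
E
```

```text
309.70691628693146 [[1.0, 0.0, 0.001, 0.464], [0.001, -0.96, -0.281, 0.233], [0.001, 0.281, -0.96, 0.451], [0.0, 0.0, 0.0, 1.0]]
(np.float64(321.8459126482862), np.float64(211.91309168168652))
(np.float64(306.90223109777156), np.float64(254.57437710767874))
```

View pics/w0.png

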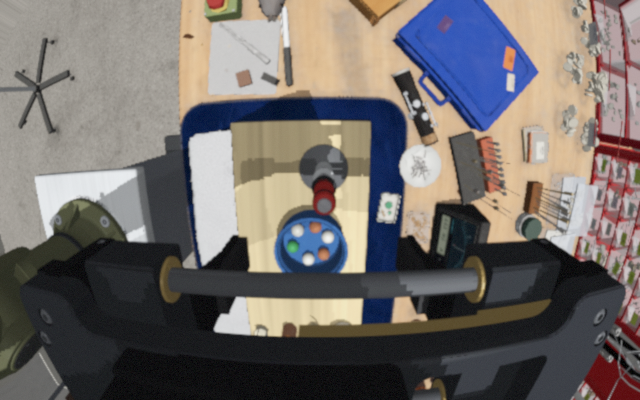

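The wrist view shows the knob near (323,207) and the pot rim spanning columns 275–347, centred about 5 mm further out in x than my estimate. I'll measure both properly.

Run:
```python
from h import *
c=dict(np.load("pics/w0.npz"));h=cv2.cvtColor(c["img"],cv2.COLOR_RGB2HSV)
m=cv2.inRange(h,(100,90,30),(125,255,255));z=np.zeros_like(m);z[206:275,268:352]=m[206:275,268:352]
k=cv2.convexHull(max(cv2.findContours(z,0,1)[0],key=cv2.contourArea))[:,0]
print(k.tolist())
# rim points on z=.078 plane; circle fit (visible rim: contour points away from near side)
W=np.array([fonz(c,u,v,.078) for u,v in k]);A=np.c_[2*W[:,:2],np.ones(len(W))];s=np.linalg.lstsq(A,(W[:,:2]**2).sum(1),rcond=None)[0]
print("pot",s[:2],np.sqrt(s[2]+s[:2]@s[:2]),(np.hypot(*(W[:,:2]-s[:2]).T)).round(3))
r=cv2.inRange(h,(0,120,50),(10,255,255))|cv2.inRange(h,(172,120,50),(180,255,255));z=np.zeros_like(r);z[165:218,305:340]=r[165:218,305:340]
n,_,st,ce=cv2.connectedComponentsWithStats(z);print(st[1:].tolist(),ce[1:])
cv2.imwrite("pics/w0c.png",cv2.resize(c["img"][160:280,260:360,::-1],None,fx=5,fy=5,interpolation=cv2.INTER_CUBIC))
```

```text
[[314, 211], [329, 216], [335, 221], [339, 227], [340, 229], [344, 239], [346, 245], [346, 257], [345, 260], [343, 265], [342, 267], [338, 273], [336, 273], [283, 272], [279, 266], [278, 264], [276, 259], [275, 254], [275, 246], [276, 242], [278, 235], [286, 223], [293, 216], [299, 213], [304, 211]]
pot [0.44895998 0.0606355 ] 0.04963521755610284 [0.053 0.052 0.05  0.048 0.048 0.046 0.047 0.049 0.049 0.05  0.05  0.052
 0.05  0.053 0.051 0.05  0.05  0.049 0.047 0.046 0.047 0.048 0.051 0.052
 0.053]
[[313, 179, 22, 36, 461]] [[323.35574837 193.5813449 ]]
```

View pics/w0c.png

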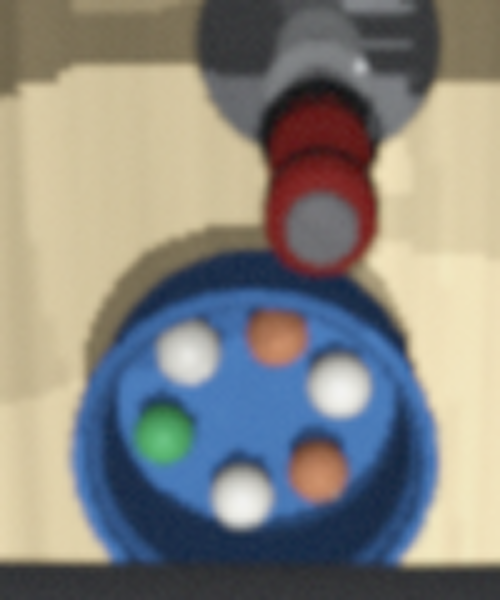

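The crop shows the knob top at (324.4,205.6), the pot rim from column 274.6 to 347.6, and its outer upper edge at row 217.5.

Run:
```python
from h import *
c=dict(np.load("pics/w0.npz"));T=dict(np.load("pics/t0.npz"));S=dict(np.load("pics/s0.npz"))
print("knob",fonz(c,324.4,205.6,.211))
print("rim L,R",fonz(c,274.6,248,.078),fonz(c,347.6,248,.078),"edge",fonz(c,309,217.5,.078))
def tri3(L):
    A=np.zeros((3,3));b=np.zeros(3)
    for o,d in L:
        d=d/np.linalg.norm(d);M=np.eye(3)-np.outer(d,d);A+=M;b+=M@o
    x=np.linalg.solve(A,b);return x,[np.linalg.norm((np.eye(3)-np.outer(d/np.linalg.norm(d),d/np.linalg.norm(d)))@(x-o)).round(4) for o,d in L]
print(tri3([fray(c,324.4,205.6),ray(T,209.3,213.7),ray(S,209.3,129.3)]))
for u,v in[(188,352),(277,337),(340,385),(318,470),(242,495),(163,432)]:print("bead",fonz(c,u/5+260,v/5+160,.043).round(3))
for P in [(.444,.052),(.447,.053),(.449,.055)]:
    for n,C,pf in(("S",S,proj),("T",T,proj),("W",c,fproj)):
        R=np.array([pf(C,(P[0]+.05*np.cos(t),P[1]+.05*np.sin(t),.078)) for t in np.arange(0,6.3,.05)]);print(P,n,R.min(0).round(1),R.max(0).round(1))
```

```text
knob [0.46606424 0.16036538 0.211     ]
rim L,R [0.4010554  0.06120614 0.078     ] [0.49796716 0.06159993 0.078     ] edge [0.44755606 0.10436173 0.078     ]
(array([0.46668568, 0.15859229, 0.20827586]), [np.float64(0.0011), np.float64(0.002), np.float64(0.001)])
bead [0.43  0.073 0.043]
bead [0.455 0.078 0.043]
bead [0.473 0.063 0.043]
bead [0.466 0.036 0.043]
bead [0.444 0.028 0.043]
bead [0.422 0.048 0.043]
(0.444, 0.052) S [215.6 192.3] [265.1 225.3]
(0.444, 0.052) T [244.8 211.6] [287.8 254.4]
(0.444, 0.052) W [269.8 219.3] [344.4 286.4]
(0.447, 0.053) S [216.5 191.5] [265.9 224.3]
(0.447, 0.053) T [244.4 210.3] [287.4 253.1]
(0.447, 0.053) W [271.9 218.5] [346.7 285.8]
(0.449, 0.055) S [216.7 190.6] [266.  223.3]
(0.449, 0.055) T [243.6 209.5] [286.6 252.2]
(0.449, 0.055) W [273.3 217. ] [348.2 284.6]
```

Fused estimates: wand axis (0.466, 0.158), pot centre (0.447, 0.054). Descending over the handle to TCP z 0.168, then gripping.

Call:
step_arm:
  delta_pos:
    - [0.015,0.01,0]
    - [0.015,0.01,0.15]
    - [0.015,0.01,0.35]
    - [0.015,0.01,0.55]
    - [0.015,0.01,0.66]
    - [0.015,0.01,0.66]
    - [0.015,0.01,0.66]
    - [0.015,0.01,0.66]
    - [0.015,0.01,0.66]
    - [0.015,0.01,0.66]
    - [0.015,0.01,0.66]
    - [0.015,0.01,0.66]
    - [0.015,0.01,0.66]
    - [0.015,0.01,0.66]
    - [0.015,0.01,0.66]
    - [0.015,0.01,0.66]
  rot:
    - [0,0,0]
    - [0,0,0]
    - [0,0,0]
    - [0,0,0]
    - [0,0,0]
    - [0,0,0]
    - [0,0,0]
    - [0,0,0]
    - [0,0,0]
    - [0,0,0]
    - [0,0,0]
    - [0,0,0]
    - [0,0,0]
    - [0,0,0]
    - [0,0,0]
    - [0,0,0]
  gripper: [1,1,1,1,1,1,-1,-1,-1,-1,-1,-1,-1,-1,-1,-1]
  squeeze: 35

```text
time_s: 4.4
tool_pos: [0.4662, 0.1574, 0.1676]
tool_rot: [180.0, -0.0, 90.0]
force: [0.1, -0.4, 0.0]
grip_width: 0.0191
grasp_force: 35.0
```

Call:
step_arm:
  delta_pos:
    - [0,0,-0.05]
    - [0,0,-0.15]
    - [0,0,-0.25]
    - [0,0,-0.35]
    - [0,0,-0.45]
    - [0,0,-0.45]
    - [0,0,-0.45]
  rot:
    - [0,0,0]
    - [0,0,0]
    - [0,0,0]
    - [0,0,0]
    - [0,0,0]
    - [0,0,0]
    - [0,0,0]
  gripper: [-1,-1,-1,-1,-1,-1,-1]

```text
time_s: 5.28
tool_pos: [0.4659, 0.1573, 0.2571]
tool_rot: [-180.0, 0.0, 90.0]
force: [0.0, -0.3, -0.8]
grip_width: 0.0195
grasp_force: 35.0
```

Run:
```python
from h import *
o=env.get_obs();print(o["tool_pos"],o["qpos"].round(1))
a=save("scene","pics/s1.png");b=save("top","pics/t1.png")
x,y,z=o["tool_pos"]
for n,X in[("handle",(x,y,z+.008)),("tip",(x,y,z+.008-.134))]:print(n,proj(a,X),proj(b,X))
f=lambda i:cv2.resize(i[90:240,150:290,::-1],None,fx=4,fy=4,interpolation=cv2.INTER_CUBIC)
cv2.imwrite("pics/c1.png",f(a["img"]))
```

```text
[0.46587242 0.15726316 0.25706775] [-47.   -2.5  24.7 103.7   1.1  78.6 -22.6]
handle (np.float64(206.0551853744393), np.float64(105.12486341785512)) (np.float64(202.71587014146417), np.float64(210.100347287323))
tip (np.float64(214.61102960650052), np.float64(160.85052845382054)) (np.float64(216.77565597566644), np.float64(220.1014824306683))
```

View pics/c1.png

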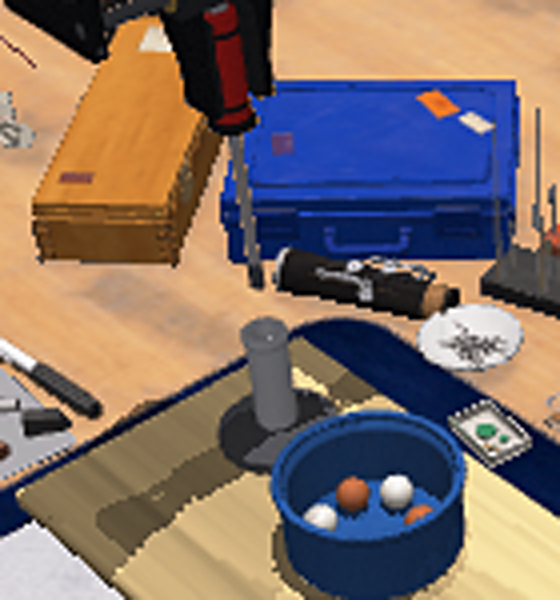

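The crop shows the wand upright in the grip, its tip at scene (214.3,161) against a predicted (214.6,160.9). The pot rim at 218–266.5 confirms the centre (0.448, 0.0535), and the beads form a ring around it. I'll move over the pot and lower the tip into the free centre, to about 5 mm above the floor.

Call:
step_arm:
  delta_pos:
    - [-0.06,-0.01,0]
    - [-0.18,-0.03,0]
    - [-0.3,-0.05,0]
    - [-0.42,-0.07,0]
    - [-0.49,-0.085,0]
    - [-0.52,-0.09,0]
    - [-0.52,-0.09,0]
    - [-0.52,-0.09,0]
    - [-0.52,-0.09,0.05]
    - [-0.52,-0.09,0.14]
    - [-0.52,-0.09,0.23]
    - [-0.52,-0.09,0.32]
    - [-0.52,-0.09,0.4]
    - [-0.52,-0.09,0.44]
    - [-0.52,-0.09,0.46]
    - [-0.52,-0.09,0.46]
    - [-0.52,-0.09,0.46]
  rot:
    - [0,0,0]
    - [0,0,0]
    - [0,0,0]
    - [0,0,0]
    - [0,0,0]
    - [0,0,0]
    - [0,0,0]
    - [0,0,0]
    - [0,0,0]
    - [0,0,0]
    - [0,0,0]
    - [0,0,0]
    - [0,0,0]
    - [0,0,0]
    - [0,0,0]
    - [0,0,0]
    - [0,0,0]
  gripper: [-1,-1,-1,-1,-1,-1,-1,-1,-1,-1,-1,-1,-1,-1,-1,-1,-1]

```text
time_s: 7.5
tool_pos: [0.4486, 0.0535, 0.1661]
tool_rot: [179.9, -0.0, 90.0]
force: [0.7, -0.1, -0.3]
grip_width: 0.0195
grasp_force: 35.0
```

Call:
step_arm:
  delta_pos:
    - [0.02,-0.006,0]
    - [0.04,-0.013,0]
    - [0.06,-0.02,0]
    - [0.08,-0.026,0]
    - [0.1,-0.032,0]
    - [0.119,-0.039,0]
    - [0.119,-0.039,0]
  rot:
    - [0,0,0]
    - [0,0,0]
    - [0,0,0]
    - [0,0,0]
    - [0,0,0]
    - [0,0,0]
    - [0,0,0]
  gripper: [-1,-1,-1,-1,-1,-1,-1]

```text
time_s: 8.38
tool_pos: [0.4403, 0.0775, 0.1656]
tool_rot: [180.0, -0.0, 90.0]
force: [-0.6, -0.2, -0.8]
grip_width: 0.0192
grasp_force: 35.0
```

Call:
step_arm:
  delta_pos:
    - [-0.018,-0.035,0]
    - [-0.045,-0.063,0]
    - [-0.08,-0.08,0]
    - [-0.119,-0.086,0]
    - [-0.158,-0.08,0]
    - [-0.192,-0.063,0]
    - [-0.22,-0.035,0]
    - [-0.238,0,0]
    - [-0.244,0.039,0]
    - [-0.238,0.077,0]
  rot:
    - [0,0,0]
    - [0,0,0]
    - [0,0,0]
    - [0,0,0]
    - [0,0,0]
    - [0,0,0]
    - [0,0,0]
    - [0,0,0]
    - [0,0,0]
    - [0,0,0]
  gripper: [-1,-1,-1,-1,-1,-1,-1,-1,-1,-1]

```text
time_s: 9.62
tool_pos: [0.4554, 0.0308, 0.165]
tool_rot: [-179.9, -0.1, 90.0]
force: [-1.9, 4.7, -1.2]
grip_width: 0.019
grasp_force: 35.0
```

Run:
```python
from h import *
o=env.get_obs();print(o["tool_pos"],o["qpos"].round(1),o["force"],o["wrist_torque"])
a=save("scene","pics/s2.png");x,y,z=o["tool_pos"]
print(proj(a,(x,y,z-.036)))
f=lambda i:cv2.resize(i[90:250,170:330,::-1],None,fx=3.5,fy=3.5,interpolation=cv2.INTER_CUBIC)
cv2.imwrite("pics/c2.png",f(a["img"]))
```

```text
[0.45540883 0.03076028 0.16503535] [-41.1  -4.1  33.  115.5   2.3  68.   -9. ] [-1.93303685  4.72539013 -1.19569075] [ 1.4332478   0.63379489 -0.01606225]
(np.float64(249.54049784967805), np.float64(191.22013060312682))
```

View pics/c2.png

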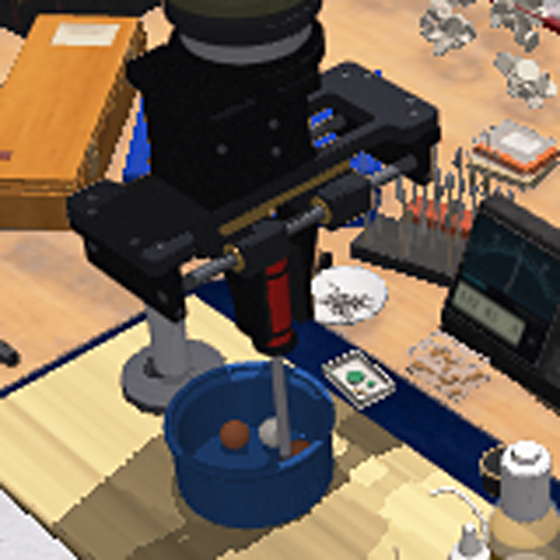

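The tip is among the beads and the wand is upright, but there is about 5 N radially inward, so a bead is probably wedged between tip and wall. I'll check whether the pot moved by comparing its outline in the two scene pictures.

Run:
```python
from h import *
for n in("s0","s1","s2"):
    c=dict(np.load(f"pics/{n}.npz"));g=cv2.cvtColor(c["img"],cv2.COLOR_RGB2HSV);m=cv2.inRange(g,(100,110,25),(125,255,255))
    # left/right outer edges of pot per row, below rim
    print(n,[(v,np.where(m[v,205:245])[0].min()+205,np.where(m[v,245:275])[0].max()+245) for v in(204,208,212,220,226)],[(u,np.where(m[215:250,u])[0].max()+215) for u in(232,238,244,250)])
a=dict(np.load("pics/s1.npz"))["img"][183:245,212:272];b=dict(np.load("pics/s2.npz"))["img"][183:245,212:272]
g=lambda i:np.float32(cv2.cvtColor(i,cv2.COLOR_RGB2GRAY))
print(cv2.phaseCorrelate(g(a)[30:],g(b)[30:]))
X=np.array([.448,.0535,.06]);p=np.array(proj(c,X));print([np.array(proj(c,X+d))-p for d in([.001,0,0],[0,.001,0])])
```

```text
s0 [(204, np.int64(219), np.int64(269)), (208, np.int64(218), np.int64(274)), (212, np.int64(218), np.int64(264)), (220, np.int64(221), np.int64(265)), (226, np.int64(222), np.int64(264))] [(232, np.int64(237)), (238, np.int64(239)), (244, np.int64(239)), (250, np.int64(238))]
s1 [(204, np.int64(219), np.int64(269)), (208, np.int64(218), np.int64(274)), (212, np.int64(218), np.int64(264)), (220, np.int64(221), np.int64(265)), (226, np.int64(222), np.int64(265))] [(232, np.int64(237)), (238, np.int64(239)), (244, np.int64(239)), (250, np.int64(238))]
s2 [(204, np.int64(219), np.int64(269)), (208, np.int64(217), np.int64(274)), (212, np.int64(217), np.int64(264)), (220, np.int64(220), np.int64(264)), (226, np.int64(221), np.int64(264))] [(232, np.int64(239)), (238, np.int64(240)), (244, np.int64(240)), (250, np.int64(238))]
((-0.9127663271800657, 1.108678619529842), 0.6725795194506645)
[array([ 0.3777177 , -0.23253467]), array([-0.30764266, -0.23145804])]
```

The pot has crept about 3.5 mm towards the robot, to about (0.445, 0.052). A wider circle around that new centre pushes the beads more along the wall and wedges less. I'll work out rows for r = 27.5 mm, slower.

```bash
cat > gen.py <<'E'
import numpy as np
def gen(cur,N,n=20,step=12,r1=.0275):
    d=np.array(cur)-N;t0=np.arctan2(d[1],d[0]);r0=np.hypot(*d)
    k=np.arange(1,n+1);t=t0+np.radians(step)*k;r=r0+(r1-r0)*np.minimum(k/4,1)
    P=np.c_[N[0]+r*np.cos(t),N[1]+r*np.sin(t)];D=(P-cur)/.2
    print([[round(b,3),round(a,3),0] for a,b in D]);print("end",P[-1],"theta",np.degrees(t0),np.degrees(t[-1]))
E
python3 -c "
from gen import *
gen((.4561,.0297),np.array([.445,.052]))"
```

```text
[[np.float64(0.011), np.float64(0.024), 0], [np.float64(0.028), np.float64(0.046), 0], [np.float64(0.049), np.float64(0.064), 0], [np.float64(0.075), np.float64(0.077), 0], [np.float64(0.103), np.float64(0.082), 0], [np.float64(0.132), np.float64(0.081), 0], [np.float64(0.16), np.float64(0.073), 0], [np.float64(0.185), np.float64(0.061), 0], [np.float64(0.208), np.float64(0.043), 0], [np.float64(0.226), np.float64(0.02), 0], [np.float64(0.239), np.float64(-0.005), 0], [np.float64(0.247), np.float64(-0.033), 0], [np.float64(0.249), np.float64(-0.061), 0], [np.float64(0.245), np.float64(-0.09), 0], [np.float64(0.235), np.float64(-0.117), 0], [np.float64(0.219), np.float64(-0.141), 0], [np.float64(0.199), np.float64(-0.162), 0], [np.float64(0.175), np.float64(-0.177), 0], [np.float64(0.148), np.float64(-0.188), 0], [np.float64(0.12), np.float64(-0.193), 0]]
end [0.41755241 0.05369695] theta -63.53781366664604 176.462186333354
```

Call:
step_arm:
  delta_pos:
    - [0.011,0.024,0]
    - [0.028,0.046,0]
    - [0.049,0.064,0]
    - [0.075,0.077,0]
    - [0.103,0.082,0]
    - [0.132,0.081,0]
    - [0.16,0.073,0]
    - [0.185,0.061,0]
    - [0.208,0.043,0]
    - [0.226,0.02,0]
  rot:
    - [0,0,0]
    - [0,0,0]
    - [0,0,0]
    - [0,0,0]
    - [0,0,0]
    - [0,0,0]
    - [0,0,0]
    - [0,0,0]
    - [0,0,0]
    - [0,0,0]
  gripper: [-1,-1,-1,-1,-1,-1,-1,-1,-1,-1]

```text
time_s: 10.92
tool_pos: [0.4595, 0.0739, 0.1655]
tool_rot: [-180.0, 0.1, 90.0]
force: [-2.8, -4.5, -0.4]
grip_width: 0.0193
grasp_force: 35.0
```

```bash
cat >> h.py <<'E'
def potshift(n,ref="s0"):
    c=save("scene",f"pics/{n}.png");r=dict(np.load(f"pics/{ref}.npz"))
    g=lambda i:np.float32(cv2.cvtColor(i,cv2.COLOR_RGB2GRAY))[213:245,212:272]
    s,q=cv2.phaseCorrelate(g(r["img"]),g(c["img"]))
    A=np.array([[.378,-.308],[-.2325,-.2315]]);print("pot shift mm",np.linalg.solve(A,s).round(1),np.round(s,2),round(q,2))
    o=env.get_obs();print(o["tool_pos"].round(4),o["force"].round(1))
E
python3 -c "
from h import *
potshift('s3')"
```

```text
pot shift mm [-1.   1.8] [-0.96 -0.18] 0.72
[0.4587 0.0746 0.1654] [-3.4 -4.5 -0.4]
```

Still about 5 N radially inward, and the pot follows by about 3 mm. I'll look from close by before going on.

Run:
```python
from h import *
w=save("wrist","pics/w3.png");o=env.get_obs();x,y,z=o["tool_pos"];print(x,y,z)
s=dict(np.load("pics/s3.npz"))
A=cv2.resize(s["img"][160:250,200:280,::-1],(480,540),interpolation=cv2.INTER_CUBIC)
B=cv2.resize(w["img"][150:240,290:340,::-1],(300,540),interpolation=cv2.INTER_CUBIC)
cv2.imwrite("pics/c3.png",np.hstack([A,B]))
for zz in(-.036,-.1256):
    u,v=proj(s,(x,y,z+zz));print("scene crop",(u-200)*6,(v-160)*6);u,v=fproj(w,(x,y,z+zz));print("wrist",u,v,"crop",(u-290)*6+480,(v-150)*6)
```

```text
0.4588389620337008 0.07455887920392655 0.16536912451677596
scene crop 220.97332172091416 122.42437700585026
wrist 322.0595631050823 237.2044714783421 crop 672.3573786304938 523.2268288700526
scene crop 244.92971161514936 319.1582283355756
wrist 322.2048593215394 199.75794703056357 crop 673.2291559292364 298.5476821833814
```

View pics/c3.png

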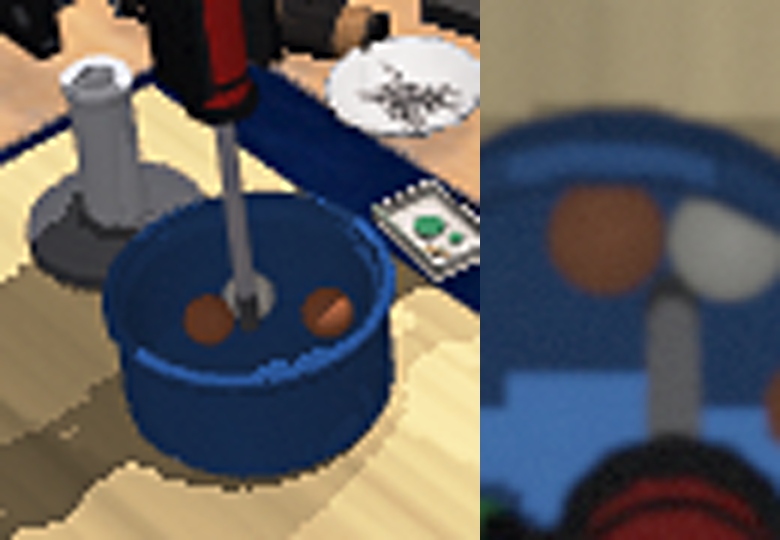

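The wrist crop shows the shaft tip at (673,285), squeezed between a brick bead (605,240) and a white one (725,245), both against the wall, and that wedges the pot. I'll retract to the pot centre, locate the beads, and go out again through a wide gap.

Call:
step_arm:
  delta_pos:
    - [-0.03,-0.02,0]
    - [-0.06,-0.04,0]
    - [-0.085,-0.055,0]
    - [-0.098,-0.065,0]
    - [-0.098,-0.065,0]
    - [-0.098,-0.065,0]
  rot:
    - [0,0,0]
    - [0,0,0]
    - [0,0,0]
    - [0,0,0]
    - [0,0,0]
    - [0,0,0]
  gripper: [-1,-1,-1,-1,-1,-1]

```text
time_s: 11.78
tool_pos: [0.4469, 0.0554, 0.1656]
tool_rot: [180.0, -0.0, 90.0]
force: [1.5, 0.4, -0.2]
grip_width: 0.0192
grasp_force: 35.0
```

```bash
cat >> h.py <<'E'
def beads(n):
    w=save("wrist",f"pics/{n}.png");h=cv2.cvtColor(w["img"],cv2.COLOR_RGB2HSV)
    for nm,lo,hi in(("white",(0,0,95),(180,55,255)),("brick",(5,90,50),(14,200,255)),("green",(45,90,40),(85,255,255))):
        m=cv2.inRange(h,lo,hi);z=np.zeros_like(m);z[155:268,260:385]=m[155:268,260:385]
        k,_,s,ce=cv2.connectedComponentsWithStats(z)
        for i in range(1,k):
            if s[i][4]>25:print(nm,s[i].tolist(),fonz(w,*ce[i],.043)[:2].round(4))
E
python3 -c "
from h import *
potshift('s4');beads('w4')
w=dict(np.load('pics/w4.npz'));s=dict(np.load('pics/s4.npz'))
A=cv2.resize(w['img'][155:275,262:382,::-1],(480,480),interpolation=cv2.INTER_CUBIC);B=cv2.resize(s['img'][180:250,205:275,::-1],(300,300),interpolation=cv2.INTER_CUBIC)
cv2.imwrite('pics/c4.png',np.hstack([A,np.pad(B,((0,180),(0,0),(0,0)))]))"
```

```text
pot shift mm [-0.8  0.9] [-0.61 -0.02] 0.6
[0.4469 0.0554 0.1656] [-0.2 -0.3 -0.5]
white [352, 155, 33, 41, 72] [0.4914 0.0824]
white [334, 160, 20, 20, 299] [0.4664 0.0842]
white [281, 187, 19, 20, 301] [0.4174 0.0595]
white [265, 211, 21, 40, 70] [0.4    0.0232]
white [361, 213, 24, 41, 105] [0.498  0.0193]
white [333, 219, 18, 19, 205] [0.466  0.0297]
brick [314, 159, 19, 18, 263] [0.4478 0.0862]
brick [351, 189, 19, 18, 255] [0.4818 0.0582]
green [292, 214, 19, 20, 277] [0.4269 0.0329]
```

View pics/c4.png

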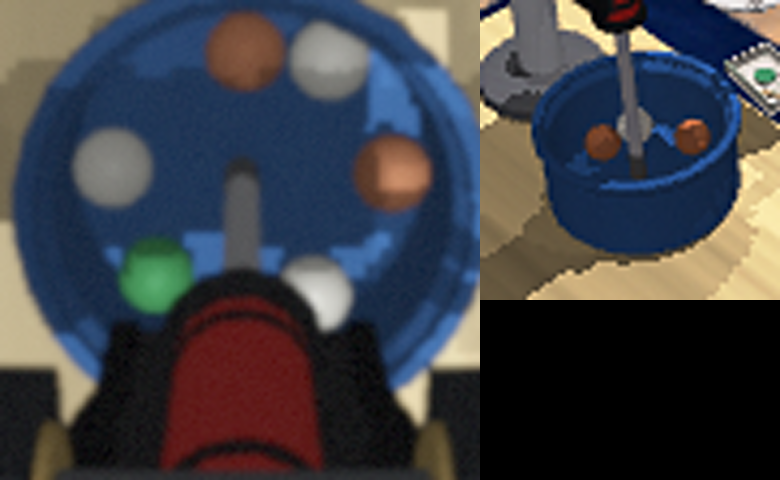

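The beads sit along the wall at angles of about 6°, 59°, 91°, 171°, 225° and 303° about the pot centre (0.4485, 0.0545). The widest gap is at 131°. I'll go out there to r = 28 mm and push on towards 171°.

Call:
step_arm:
  delta_pos:
    - [0.02,-0.017,0]
    - [0.045,-0.037,0]
    - [0.07,-0.058,0]
    - [0.09,-0.075,0]
    - [0.101,-0.084,0]
    - [0.101,-0.084,0]
  rot:
    - [0,0,0]
    - [0,0,0]
    - [0,0,0]
    - [0,0,0]
    - [0,0,0]
    - [0,0,0]
  gripper: [-1,-1,-1,-1,-1,-1]

```text
time_s: 12.62
tool_pos: [0.4299, 0.0755, 0.1656]
tool_rot: [180.0, -0.0, 90.0]
force: [-0.6, 0.3, -0.1]
grip_width: 0.0196
grasp_force: 35.0
```

```bash
sed -i 's/print(\[\[.*for a,b in D\])/print(str([[float(round(b,3)),float(round(a,3)),0] for a,b in D]))/' gen.py; python3 -c "
from gen import *
gen((.4301,.0756),np.array([.4485,.0545]),n=20,step=9,r1=.028)"
```

```text
[[-0.016, -0.015, 0], [-0.034, -0.028, 0], [-0.053, -0.038, 0], [-0.074, -0.044, 0], [-0.096, -0.048, 0], [-0.118, -0.047, 0], [-0.14, -0.044, 0], [-0.16, -0.037, 0], [-0.18, -0.027, 0], [-0.198, -0.014, 0], [-0.213, 0.002, 0], [-0.226, 0.02, 0], [-0.235, 0.04, 0], [-0.242, 0.061, 0], [-0.245, 0.082, 0], [-0.245, 0.104, 0], [-0.241, 0.126, 0], [-0.234, 0.147, 0], [-0.224, 0.166, 0], [-0.211, 0.184, 0]]
end [0.4669027 0.0333969] theta 131.08966218586693 311.0896621858669
```

Call:
step_arm:
  delta_pos:
    - [-0.016,-0.015,0]
    - [-0.034,-0.028,0]
    - [-0.053,-0.038,0]
    - [-0.074,-0.044,0]
    - [-0.096,-0.048,0]
    - [-0.118,-0.047,0]
    - [-0.14,-0.044,0]
    - [-0.16,-0.037,0]
    - [-0.18,-0.027,0]
    - [-0.198,-0.014,0]
  rot:
    - [0,0,0]
    - [0,0,0]
    - [0,0,0]
    - [0,0,0]
    - [0,0,0]
    - [0,0,0]
    - [0,0,0]
    - [0,0,0]
    - [0,0,0]
    - [0,0,0]
  gripper: [-1,-1,-1,-1,-1,-1,-1,-1,-1,-1]

```text
time_s: 13.88
tool_pos: [0.4259, 0.0354, 0.165]
tool_rot: [-179.8, 0.0, 90.0]
force: [-0.2, 2.7, 0.1]
grip_width: 0.0194
grasp_force: 35.0
```

```bash
python3 -c "
from h import *
potshift('s5');beads('w5')"
```

```text
pot shift mm [-5.4 -0.6] [-1.85  1.41] 0.53
[0.426  0.0353 0.165 ] [ 0.6  2.2 -0.8]
white [349, 155, 18, 5, 64] [0.4572 0.0764]
white [299, 187, 19, 20, 294] [0.4128 0.0398]
white [350, 201, 20, 20, 294] [0.4603 0.0262]
white [286, 213, 17, 21, 30] [0.4001 0.0123]
white [358, 230, 27, 17, 81] [ 0.4741 -0.004 ]
brick [329, 155, 15, 4, 46] [0.4381 0.0765]
brick [368, 169, 17, 18, 252] [0.4747 0.0578]
green [312, 203, 6, 16, 73] [0.419  0.0258]
```

The pot shifts again once two beads touch and jam at the wall; it is now at about (0.4426, 0.053). So I'll circle at r = 21 mm, which only just brushes beads at the wall, and re-centre on the pot as I go.

```bash
python3 -c "
from gen import *
gen((.4273,.036),np.array([.4426,.053]),n=20,step=18,r1=.021)"
```

```text
[[-0.017, 0.031, 0], [-0.024, 0.065, 0], [-0.02, 0.099, 0], [-0.006, 0.129, 0], [0.015, 0.155, 0], [0.042, 0.172, 0], [0.074, 0.181, 0], [0.107, 0.179, 0], [0.138, 0.167, 0], [0.163, 0.147, 0], [0.181, 0.119, 0], [0.189, 0.087, 0], [0.188, 0.055, 0], [0.176, 0.024, 0], [0.155, -0.002, 0], [0.128, -0.019, 0], [0.096, -0.028, 0], [0.063, -0.026, 0], [0.032, -0.014, 0], [0.007, 0.006, 0]]
end [0.42855174 0.03739082] theta -131.9872124958166 228.01278750418336
```

Call:
step_arm:
  delta_pos:
    - [-0.017,0.031,0]
    - [-0.024,0.065,0]
    - [-0.02,0.099,0]
    - [-0.006,0.129,0]
    - [0.015,0.155,0]
    - [0.042,0.172,0]
    - [0.074,0.181,0]
    - [0.107,0.179,0]
    - [0.138,0.167,0]
    - [0.163,0.147,0]
  rot:
    - [0,0,0]
    - [0,0,0]
    - [0,0,0]
    - [0,0,0]
    - [0,0,0]
    - [0,0,0]
    - [0,0,0]
    - [0,0,0]
    - [0,0,0]
    - [0,0,0]
  gripper: [-1,-1,-1,-1,-1,-1,-1,-1,-1,-1]

```text
time_s: 15.22
tool_pos: [0.4567, 0.0688, 0.1657]
tool_rot: [179.9, 0.0, 90.0]
force: [-0.1, -2.6, 0.4]
grip_width: 0.0188
grasp_force: 35.0
```

```bash
python3 -c "
from h import *
potshift('s6');beads('w6')"
```

```text
pot shift mm [-5.6 -0.2] [-2.07  1.34] 0.68
[0.456  0.0689 0.1656] [-0.2 -1.2 -1. ]
white [369, 157, 5, 18, 66] [0.5001 0.1017]
white [313, 180, 20, 15, 234] [0.4555 0.0816]
white [352, 191, 17, 67, 181] [0.4961 0.0368]
white [267, 221, 19, 20, 294] [0.4123 0.0392]
brick [294, 179, 18, 17, 240] [0.4382 0.0819]
brick [333, 196, 17, 18, 235] [0.4732 0.0649]
```

The pot stayed put this time. I'll go on with full turns of the same circle.

```bash
python3 -c "
from gen import *
gen((.4567,.0686),np.array([.4425,.0532]),n=20,step=18,r1=.021)"
```

```text
[[0.018, -0.027, 0], [0.027, -0.059, 0], [0.026, -0.092, 0], [0.015, -0.122, 0], [-0.006, -0.148, 0], [-0.033, -0.166, 0], [-0.065, -0.175, 0], [-0.098, -0.174, 0], [-0.128, -0.163, 0], [-0.154, -0.142, 0], [-0.172, -0.115, 0], [-0.181, -0.083, 0], [-0.18, -0.05, 0], [-0.169, -0.02, 0], [-0.148, 0.006, 0], [-0.121, 0.024, 0], [-0.089, 0.033, 0], [-0.056, 0.032, 0], [-0.026, 0.021, 0], [0.0, 0.0, 0]]
end [0.45673555 0.06863856] theta 47.32153058983273 407.3215305898327
```

Call:
step_arm:
  delta_pos:
    - [0.018,-0.027,0]
    - [0.027,-0.059,0]
    - [0.026,-0.092,0]
    - [0.015,-0.122,0]
    - [-0.006,-0.148,0]
    - [-0.033,-0.166,0]
    - [-0.065,-0.175,0]
    - [-0.098,-0.174,0]
    - [-0.128,-0.163,0]
    - [-0.154,-0.142,0]
    - [-0.172,-0.115,0]
    - [-0.181,-0.083,0]
    - [-0.18,-0.05,0]
    - [-0.169,-0.02,0]
    - [-0.148,0.006,0]
    - [-0.121,0.024,0]
    - [-0.089,0.033,0]
    - [-0.056,0.032,0]
    - [-0.026,0.021,0]
    - [0,0,0]
  rot:
    - [0,0,0]
    - [0,0,0]
    - [0,0,0]
    - [0,0,0]
    - [0,0,0]
    - [0,0,0]
    - [0,0,0]
    - [0,0,0]
    - [0,0,0]
    - [0,0,0]
    - [0,0,0]
    - [0,0,0]
    - [0,0,0]
    - [0,0,0]
    - [0,0,0]
    - [0,0,0]
    - [0,0,0]
    - [0,0,0]
    - [0,0,0]
    - [0,0,0]
  gripper: [-1,-1,-1,-1,-1,-1,-1,-1,-1,-1,-1,-1,-1,-1,-1,-1,-1,-1,-1,-1]

```text
time_s: 17.82
tool_pos: [0.4563, 0.0688, 0.1655]
tool_rot: [180.0, -0.0, 90.0]
force: [-0.1, -0.4, -0.5]
grip_width: 0.0193
grasp_force: 35.0
```

```bash
python3 -c "
from h import *
potshift('s7');beads('w7')"
```

```text
pot shift mm [-5.4 -0. ] [-2.02  1.25] 0.77
[0.4559 0.0697 0.1655] [0.5 0.4 0.5]
white [369, 157, 5, 18, 60] [0.5002 0.1029]
white [304, 180, 20, 14, 232] [0.4479 0.0836]
white [355, 195, 15, 63, 161] [0.4963 0.0361]
white [270, 225, 20, 20, 298] [0.4151 0.0362]
brick [277, 184, 18, 17, 230] [0.4226 0.0778]
brick [329, 191, 18, 17, 226] [0.4693 0.0711]
```

One clean turn: the pot is still and the beads moved along a little. Two more identical turns make 3.5 unbroken ones in this phase.

Call:
step_arm:
  delta_pos:
    - [0.018,-0.027,0]
    - [0.027,-0.059,0]
    - [0.026,-0.092,0]
    - [0.015,-0.122,0]
    - [-0.006,-0.148,0]
    - [-0.033,-0.166,0]
    - [-0.065,-0.175,0]
    - [-0.098,-0.174,0]
    - [-0.128,-0.163,0]
    - [-0.154,-0.142,0]
    - [-0.172,-0.115,0]
    - [-0.181,-0.083,0]
    - [-0.18,-0.05,0]
    - [-0.169,-0.02,0]
    - [-0.148,0.006,0]
    - [-0.121,0.024,0]
    - [-0.089,0.033,0]
    - [-0.056,0.032,0]
    - [-0.026,0.021,0]
    - [0,0,0]
  rot:
    - [0,0,0]
    - [0,0,0]
    - [0,0,0]
    - [0,0,0]
    - [0,0,0]
    - [0,0,0]
    - [0,0,0]
    - [0,0,0]
    - [0,0,0]
    - [0,0,0]
    - [0,0,0]
    - [0,0,0]
    - [0,0,0]
    - [0,0,0]
    - [0,0,0]
    - [0,0,0]
    - [0,0,0]
    - [0,0,0]
    - [0,0,0]
    - [0,0,0]
  gripper: [-1,-1,-1,-1,-1,-1,-1,-1,-1,-1,-1,-1,-1,-1,-1,-1,-1,-1,-1,-1]

```text
time_s: 20.42
tool_pos: [0.4555, 0.0682, 0.1652]
tool_rot: [-179.9, 0.1, 90.0]
force: [-2.3, -1.2, 0.7]
grip_width: 0.0192
grasp_force: 35.0
```

Call:
step_arm:
  delta_pos:
    - [0.018,-0.027,0]
    - [0.027,-0.059,0]
    - [0.026,-0.092,0]
    - [0.015,-0.122,0]
    - [-0.006,-0.148,0]
    - [-0.033,-0.166,0]
    - [-0.065,-0.175,0]
    - [-0.098,-0.174,0]
    - [-0.128,-0.163,0]
    - [-0.154,-0.142,0]
    - [-0.172,-0.115,0]
    - [-0.181,-0.083,0]
    - [-0.18,-0.05,0]
    - [-0.169,-0.02,0]
    - [-0.148,0.006,0]
    - [-0.121,0.024,0]
    - [-0.089,0.033,0]
    - [-0.056,0.032,0]
    - [-0.026,0.021,0]
    - [0,0,0]
  rot:
    - [0,0,0]
    - [0,0,0]
    - [0,0,0]
    - [0,0,0]
    - [0,0,0]
    - [0,0,0]
    - [0,0,0]
    - [0,0,0]
    - [0,0,0]
    - [0,0,0]
    - [0,0,0]
    - [0,0,0]
    - [0,0,0]
    - [0,0,0]
    - [0,0,0]
    - [0,0,0]
    - [0,0,0]
    - [0,0,0]
    - [0,0,0]
    - [0,0,0]
  gripper: [-1,-1,-1,-1,-1,-1,-1,-1,-1,-1,-1,-1,-1,-1,-1,-1,-1,-1,-1,-1]

```text
time_s: 22.92
tool_pos: [0.4559, 0.0682, 0.1654]
tool_rot: [-179.9, 0.1, 90.0]
force: [-1.2, -1.5, -0.8]
grip_width: 0.0196
grasp_force: 35.0
```

```bash
python3 -c "
from h import *
potshift('s8');beads('w8')"
```

```text
pot shift mm [-5.2  0.3] [-2.08  1.14] 0.71
[0.4552 0.0688 0.1653] [-1.5 -1.2  0.3]
white [370, 157, 5, 19, 68] [0.5001 0.1016]
white [283, 179, 21, 16, 245] [0.4293 0.0821]
white [358, 197, 12, 61, 165] [0.4963 0.0354]
white [339, 228, 8, 10, 49] [0.4746 0.0371]
white [279, 232, 13, 19, 154] [0.4189 0.0287]
brick [321, 182, 17, 15, 186] [0.4605 0.0794]
brick [267, 198, 18, 18, 241] [0.4122 0.0631]
```

The pot is steady (about 5 mm from where it began) and all beads are inside. Next: move to the pot centre, lift straight up 130 mm, tip at about 0.17 m against a tallest bottle of 0.13.

Call:
step_arm:
  delta_pos:
    - [-0.025,-0.023,0]
    - [-0.05,-0.046,0]
    - [-0.075,-0.068,0]
    - [-0.075,-0.068,-0.04]
    - [-0.075,-0.068,-0.12]
    - [-0.075,-0.068,-0.22]
    - [-0.075,-0.068,-0.32]
    - [-0.075,-0.068,-0.42]
    - [-0.075,-0.068,-0.52]
    - [-0.075,-0.068,-0.6]
    - [-0.075,-0.068,-0.65]
    - [-0.075,-0.068,-0.65]
    - [-0.075,-0.068,-0.65]
  rot:
    - [0,0,0]
    - [0,0,0]
    - [0,0,0]
    - [0,0,0]
    - [0,0,0]
    - [0,0,0]
    - [0,0,0]
    - [0,0,0]
    - [0,0,0]
    - [0,0,0]
    - [0,0,0]
    - [0,0,0]
    - [0,0,0]
  gripper: [-1,-1,-1,-1,-1,-1,-1,-1,-1,-1,-1,-1,-1]

```text
time_s: 24.65
tool_pos: [0.4426, 0.0533, 0.2949]
tool_rot: [-179.9, 0.0, 90.0]
force: [0.5, -0.1, -0.5]
grip_width: 0.0194
grasp_force: 35.0
```

Run:
```python
from h import *
o=env.get_obs();x,y,z=o["tool_pos"];print(x,y,z,o["tool_rot"],o["qpos"].round(1))
a=save("scene","pics/s9.png");w=save("wrist","pics/w9.png")
for zz in(-.036,-.1256):
    print("scene",proj(a,(x,y,z+zz)),"wrist",fproj(w,(x,y,z+zz)))
u,v=map(int,proj(a,(x,y,z-.1256)))
# shaft: row wise dark/grey vs s0 difference
r=dict(np.load("pics/s0.npz"))["img"].astype(int);d=np.abs(a["img"].astype(int)-r).sum(2)
for vv in range(v-24,v+8,3):
    k=np.where(d[vv,u-14:u+15]>60)[0]+u-14;print(vv,k.min() if len(k) else None,k.max() if len(k) else None)
```

```text
0.4426199404266162 0.053321900411918914 0.29493600661216024 [-1.79939951e+02  2.31236625e-02  9.00020025e+01] [-45.  -10.8  30.5 105.6   5.5  83.9 -15.6]
scene (np.float64(230.36847534565374), np.float64(133.740943632806)) wrist (np.float64(321.96474326604465), np.float64(237.15710357594526))
scene (np.float64(235.1795068888195), np.float64(172.8661985015734)) wrist (np.float64(322.1428143818281), np.float64(199.741473274851))
148 230 233
151 230 233
154 231 234
157 231 234
160 231 234
163 232 235
166 232 235
169 232 235
172 221 236
175 None None
178 None None
```

The shaft is straight, its tip at scene (234,173.5) against a predicted (235,173). Carrying across the row at this height.

Call:
step_arm:
  delta_pos:
    - [-0.03,0,0]
    - [-0.09,0,0]
    - [-0.18,0,0]
    - [-0.28,0,0]
    - [-0.38,0,0]
    - [-0.48,0,0]
    - [-0.58,-0.005,0]
    - [-0.68,-0.01,0]
    - [-0.78,-0.015,0]
    - [-0.87,-0.02,0]
    - [-0.94,-0.02,0]
    - [-0.98,-0.02,0]
    - [-1,-0.02,0]
    - [-1,-0.02,0]
  rot:
    - [0,0,0]
    - [0,0,0]
    - [0,0,0]
    - [0,0,0]
    - [0,0,0]
    - [0,0,0]
    - [0,0,0]
    - [0,0,0]
    - [0,0,0]
    - [0,0,0]
    - [0,0,0]
    - [0,0,0]
    - [0,0,0]
    - [0,0,0]
  gripper: [-1,-1,-1,-1,-1,-1,-1,-1,-1,-1,-1,-1,-1,-1]

```text
time_s: 26.5
tool_pos: [0.439, -0.1465, 0.2955]
tool_rot: [-180.0, -0.0, 90.0]
force: [0.7, -0.5, 0.9]
grip_width: 0.0191
grasp_force: 35.0
```

Call:
step_arm:
  delta_pos:
    - [-0.03,0,0]
    - [-0.09,0,0]
    - [-0.17,0,0]
    - [-0.26,0,0]
    - [-0.35,-0.005,0]
    - [-0.44,-0.01,0]
    - [-0.52,-0.01,0]
    - [-0.59,-0.01,0]
    - [-0.63,-0.01,0]
    - [-0.65,-0.01,0]
    - [-0.65,-0.01,0]
    - [-0.65,-0.01,0]
  rot:
    - [0,0,0]
    - [0,0,0]
    - [0,0,0]
    - [0,0,0]
    - [0,0,0]
    - [0,0,0]
    - [0,0,0]
    - [0,0,0]
    - [0,0,0]
    - [0,0,0]
    - [0,0,0]
    - [0,0,0]
  gripper: [-1,-1,-1,-1,-1,-1,-1,-1,-1,-1,-1,-1]

```text
time_s: 28.0
tool_pos: [0.4371, -0.2761, 0.2955]
tool_rot: [180.0, -0.0, 90.0]
force: [0.1, 0.1, -0.7]
grip_width: 0.0195
grasp_force: 35.0
```

Run:
```python
from h import *
o=env.get_obs();x,y,z=o["tool_pos"];print(x,y,z,o["tool_rot"])
s=save("scene","pics/s10.png");w=save("wrist","pics/w10.png");t=save("top","pics/t10.png")
u,v=map(int,fproj(w,(.4365,-.277,.088)));a,b=map(int,proj(s,(.4365,-.277,.11)));print(u,v,a,b)
A=cv2.resize(w["img"][v-45:v+45,u-33:u+33,::-1],(396,540),interpolation=cv2.INTER_CUBIC)
B=cv2.resize(s["img"][b-45:b+45,a-33:a+33,::-1],(396,540),interpolation=cv2.INTER_CUBIC)
cv2.imwrite("pics/c5.png",np.hstack([A,B]))
for n,X in(("tip",(x,y,z-.1256)),("mouth",(.4365,-.277,.088))):
    p=fproj(w,X);q=proj(s,X);print(n,(p[0]-u+33)*6,(p[1]-v+45)*6,(q[0]-a+33)*6+396,(q[1]-b+45)*6)
```

```text
0.43711515654008914 -0.27611641982138496 0.2954859144831087 [ 1.79999012e+02 -2.34126404e-02  9.00478880e+01]
321 181 362 290
tip 203.32892359691584 383.12831137987195 610.0663183899217 125.10291652824742
mouth 200.5174110439052 274.70063205373435 590.5444629215432 324.75622754859273
```

View pics/c5.png

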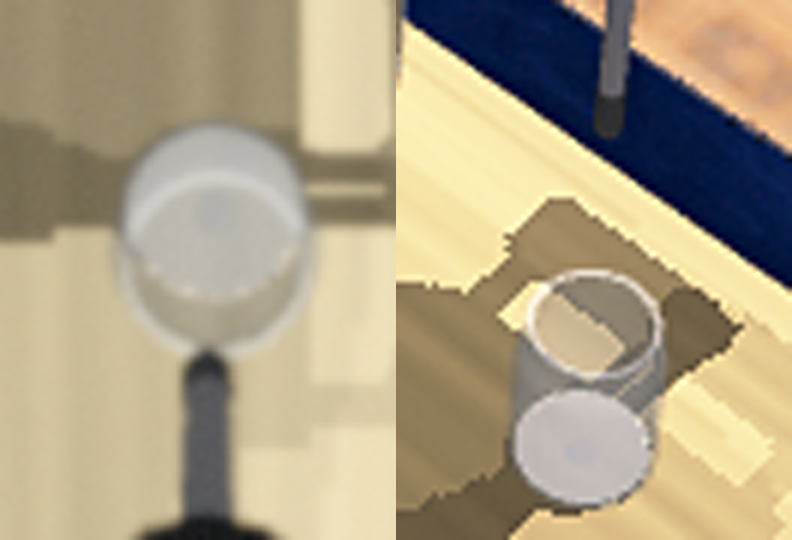

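The crop confirms the mouth centre: scene (594,325) against a predicted (590,325); the wrist view puts it 2–3 mm further out in x. The tip hangs over it, upright. I'll nudge +1 mm in x and lower 72 mm, which puts the tip about 10 mm above the rim.

Call:
step_arm:
  delta_pos:
    - [-0.002,0.005,0.02]
    - [-0.002,0.005,0.07]
    - [-0.002,0.005,0.13]
    - [-0.002,0.005,0.19]
    - [-0.002,0.005,0.25]
    - [-0.002,0.005,0.3]
    - [-0.002,0.005,0.335]
    - [-0.002,0.005,0.355]
    - [-0.002,0.005,0.36]
    - [-0.002,0.005,0.36]
    - [-0.002,0.005,0.36]
    - [-0.002,0.005,0.36]
    - [-0.002,0.005,0.36]
    - [-0.002,0.005,0.36]
  rot:
    - [0,0,0]
    - [0,0,0]
    - [0,0,0]
    - [0,0,0]
    - [0,0,0]
    - [0,0,0]
    - [0,0,0]
    - [0,0,0]
    - [0,0,0]
    - [0,0,0]
    - [0,0,0]
    - [0,0,0]
    - [0,0,0]
    - [0,0,0]
  gripper: [-1,-1,-1,-1,-1,-1,-1,-1,-1,-1,-1,-1,-1,-1]

```text
time_s: 29.9
tool_pos: [0.438, -0.277, 0.2236]
tool_rot: [180.0, -0.0, 90.0]
force: [0.2, -0.2, -0.0]
grip_width: 0.0194
grasp_force: 35.0
```

Run:
```python
from h import *
o=env.get_obs();x,y,z=o["tool_pos"];print(x,y,z,o["tool_rot"].round(2),o["joint_velocities"].round(2))
s=save("scene","pics/s11.png")
p=proj(s,(x,y,z-.1256));print("tip pred",p)
u,v=map(int,p);g=cv2.cvtColor(s["img"],cv2.COLOR_RGB2GRAY)
for vv in range(v-8,v+9):print(vv,g[vv,u-7:u+8])
```

```text
0.437978987850865 -0.27701351228965293 0.22357484226096241 [ 1.7999e+02 -1.0000e-02  9.0000e+01] [-0.03  0.02 -0.03 -0.01 -0.11 -0.03  0.  ]
tip pred (np.float64(362.4046566279975), np.float64(294.8533967661261))
286 [145 146 146 145 146 146  83  94  99  95 127 143 141 139 139]
287 [141 144 145 146 147 126  85  95  99  94 103 142 141 140 140]
288 [142 142 143 145 149 129  87  96 100  93 144 141 141 141 140]
289 [141 138 139 141 145  68  90  98 100  93 108 138 138 140 140]
290 [138 160 181 208 236  77  67 102 102  65 168 160 134 135 138]
291 [182 230 179 181 136  57  40  44  42  39 216 231 205 156 134]
292 [172 125 128 129 136  30  43  47  44  63 141 134 180 227 179]
293 [120 190 196 204 214  30  45  48  45  64 142 136 131 156 227]
294 [186 185 186 192 158  31  44  46  43  60 138 135 135 131 154]
295 [184 185 186 188 200  28  41  43  39  84 136 132 134 132 131]
296 [186 186 187 188 194 109  33  34  79 136 133 133 131 131 131]
297 [187 186 187 187 190 192 198 154 204 207 128 130 131 131 128]
298 [190 189 186 186 187 189 190 190 195 200 202 202 127 129 132]
299 [192 191 189 188 186 186 187 189 193 198 199 201 201 126 128]
300 [196 192 192 189 188 185 185 186 187 191 196 200 200 201 175]
301 [201 198 194 192 189 189 187 186 185 185 189 196 174 174 176]
302 [132 129 200 195 192 191 189 186 184 184 185 166 170 174 174]
```

The tip's lower edge is at (362,296), as predicted: centred over the mouth and about 1 cm above it. The arm is at rest, so I hand in.

```bash
python3 -c "
from h import *
print(env.sign_off())"
```

```text
the job is handed in; nothing more can be done
None
```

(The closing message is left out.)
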